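Latch the instrument case

TASK

The case on the bench stands ajar on its springy seal: with the lever still standing up, hook the wire loop of its draw latch into the slot on the far face of the keeper on the lid half, then snap the lever down over centre until it lies on its rubber rest, so that the case is held shut. Feel your way: while hooking, let the loop touch the keeper only lightly (well under 15 N), do not slam or crush the lever onto its rest, and leave the things around the case where they are.

Things in the scene. Friction and masses are not known exactly. Their poses are not given: they have to be found in the camera images.
- pivot (a point): lever's pivot pin, 24 mm above the middle of the flat top of a grey steel case standing on its hinge edge (fixed; 136 mm thick along x, 320 long along y, 150 high). Frame: z up, y along the pin, x level from the body half (with the lever) to the lid half (with the keeper). Case spans x -62 to +75 mm, seam at +16.
- lever (a joint): latch lever, rad: 0 = closed, lying level from the pivot towards -x on its rest; 1.57 = upright; more (to 2.5) = leaning to the keeper. Light friction (0.02 N m): stays where left. With the loop hooked it must be pushed towards 0, 5 to 10 N near its tip, to dead centre at about 0.35 rad; beyond that it snaps down by itself.
- lever_tip (a point): middle of the lever's rounded free end at its outer face, 45 mm from the pivot. The lever is a steel plate 22 mm wide (y), 3 mm thick, reaching 48 mm from the pivot; its outer face (the upper one when closed, the keeper side when upright) lies 4 mm off the pivot axis.
- loop (a joint): wire loop's angle about its pins on the lever, rad; rise of the loop above level towards +x = this minus the lever angle. The pins are 14 mm from the pivot, at x = -13, z = -5.2 mm from it when the lever is closed, and turn with the lever. Light friction (0.016 N m): stays where left.
- loop_bar (a point): middle of the loop's cross bar: 5 mm round steel along y, 52.5 mm from the loop's pins, 39 mm between two side wires. A round button (10 mm diameter, 5 thick) at each end: 49 mm over the buttons, the place to pinch it (along y, from above); the buttons turn freely on the bar. Lever and loop let it go anywhere in the x-z plane 39 to 66 mm from the pivot.
- keeper_seat (a point): nominal bar centre when hooked, 20 mm above the lid half's top, moving with it. Keeper: upright block 22 mm wide (y), front face (+x, away from the lever) at x = +2.5 mm, top at z = +12.5; a level slot in that face, z -3.5 to +3.5, 5 mm deep, takes the bar. The keeper's true height is up to 6 mm above or below this (slotted screws, not measured): feel for the slot along the face.
- lid (a joint): lid half about its hinge at the bottom of the seam, 160 mm below the keeper, rad: 0 = shut, about 0.055 = ajar (8 mm at the keeper), held so by a springy seal (about 2 N per mm at the keeper); latched it rests near 0.01
- rest: rubber rest under the closed lever, 12 x 18 mm, 25 high, 34 mm behind the pivot on the case's top; origin at its underside
- hammer: bystander: hand hammer 260 mm long lying on the bench by the case
- vblock: bystander: steel vee block 50 x 60 x 42 mm on the bench
- tin: bystander: small round tin, 66 mm diameter, 75 high, on the bench

How it is judged:
By the outcome, as a careful person would: the job done as asked, in the order asked, and still so for the second after the job is handed in, with the robot touching nothing.
It also fails if it takes over 58 s, if anything falls off the work surface, if the arm or the gripper's body presses on something with over 40 N, if the wrist force passes 120 N, or if a joint passes its speed limit or range.

ROBOT

A 6-joint arm with a two-finger parallel gripper is mounted at the origin on the work surface. World frame = base frame: x ahead of the robot, y to its left, z up, the work surface at z = 0. Lengths are in mm, angles in degrees, forces in N, time in s.
With the tool pointing down it reaches from about 300 to 850 mm from the base axis. Payload 4.2 kg.
Tool frame: the origin (TCP) lies midway between the tips of the shut fingers; the grasp point (between the pads) lies env.grasp_offset behind it (env.grasp_offset is the distance from the TCP to the grasp point, in mm); y points along the fingers, x is the direction in which the jaws open and shut, and the axes are right-handed (so a half turn about y gives the same grasp; the last joint's range is limited). The gripper opens to 91 mm and grips with 3 to 60 N. Pads are 32 mm wide; open, the fingers measure 118 mm over their backs; the gripper's body (76 mm by 178 mm) begins 60 mm behind the grasp point.
Start: joints at [64.057, 18.312, 89.639, -0, 72.044, -1.146], TCP at [241.168, 521.998, 213.976] pointing down, gripper open.
Joint ranges: [-177.97, 177.97], [-48.28, 115.42], [12.27, 149.76], [-77.06, 257.06], [2.81, 150.46], [-146.56, 146.56]. Speed limits (degrees/s): [147.25, 147.25, 180, 180, 180, 180].

INTERFACE

Orientations are given as [roll, pitch, yaw] about the fixed x, y, z axes, in that order (R = Rz(yaw) Ry(pitch) Rx(roll)).
In Python, from workcell import state, vision, job, env gives the robot as it stands.
- The arm moves only by the shell command python3 -m handwheel 'ROWS' [FORCE]. ROWS is JSON, a list of rows, each a list of 3 entries, a list of its own where there are three numbers: the finger opening in cm, from 0 to 9.12, then the shift along the tool's x, y, z in cm, then the turn about the tool's y in degrees. A call has 1 to 10 rows; each row is the pose to reach, as a shift and turn from the pose measured when the call began, along the tool's axes at that moment; what a row does not reach only later rows make up. A row lasts 1/10 s, in which the tool goes at most 50 mm and 8.59 degrees, less where a joint would pass 70% of its speed; a pose out of reach is approached as far as the arm can. A call with a gripper value outside its range is refused whole. The fingers move at their own pace and stop on an object; FORCE is the grip in N (left out, the last holds). Time passes only in rows, so rows that repeat a pose let the fingers close. It gives the time, the measured TCP pose, the force and the opening at its end, in the units of the state.
- state(): the state, without advancing time (a new reading comes with each control period).
- vision.grab_frame(name): name is "scene" or "top" or "wrist"; returns the picture (420x560x3 uint8, red, green, blue); there is no depth.
- vision.camera_model(name): a dict with "fov_y" (degrees; the focal length in pixels is half the picture's height over the tangent of half this angle, whatever the lens; pixels are square), "cx", "cy" (the principal point, pixels), "extrinsics" (4x4, takes a point from world to camera coordinates). Camera axes: x right, y up, looking along -z (the intrinsics and any distortion apply to the point x, -y, -z); pixel columns grow to the right and rows downward; lengths in mm; the calibration is good to about 2 mm. A picture is of the moment at which its call begins: read the wrist's pose just before it. camera_model takes no time and is no camera call; for the wrist camera it gives the pose at the moment of the call.
- job.job_done(): hands the job in, once; it reports no verdict.
The state is a dict: "time_s": time; "qpos": joint angles; "qvel": joint speeds; "effort": joint torques, N m; "ee_pos": TCP position; "ee_rot": TCP orientation; "force": force on the tool from outside, world axes, zero at the start; "torque": the same for the moment, N m; "gripper_width": finger opening in mm.
Only numpy, scipy, OpenCV 4.12 (cv2) and the standard library are available. Lean on these libraries where they do the work, as an engineer would, in place of code of your own. Each camera call takes 0.05 s, during which the arm holds its last target.

## Working session

There is one attempt and no reset: what is moved stays moved. The work goes in short steps, Python scripts to look and compute and a shell command to move; the robot and the scene stay as the last step left them, time stands still between calls to the robot, and variables do not carry over. Pictures are saved under pics/ and viewed, and the job is handed in when it is done.

```bash
mkdir -p pics; ls
python3 - <<'E'
from workcell import state, vision, job, env
import cv2
s=state();print(s);print(env.grasp_offset)
for n in("scene","top","wrist"):
    m=vision.camera_model(n);print(n,m)
    cv2.imwrite(f"pics/a_{n}.png",cv2.cvtColor(vision.grab_frame(n),cv2.COLOR_RGB2BGR))
E
```

```text
pics
{'time_s': 0.0, 'qpos': array([ 6.40544192e+01,  1.83512024e+01,  8.97067892e+01, -6.63174523e-04,
        7.20447271e+01, -1.14670118e+00]), 'qvel': array([-0.02491226, -0.03540819, -0.06195852,  0.06673905, -0.05788692,
       -0.07697942]), 'effort': array([-1.25843559e-03, -4.12445927e+01, -2.31978571e+01,  7.27015338e-02,
        4.52915090e-02, -1.28211072e-04]), 'ee_pos': array([240.9589749 , 521.50860166, 213.12209651]), 'ee_rot': array([-89.99857474,   0.10271071,  65.20132667]), 'force': array([ 0.30874852,  0.32463341, -0.39839111]), 'torque': array([-2.78728139e-02,  8.14100183e-05, -5.60248558e-02]), 'gripper_width': 91.2139551411184}
18.8
scene {'fov_y': 44.547284365158475, 'cx': 280.3964712919267, 'cy': 206.80831956446886, 'extrinsics': array([[ 6.33819365e-01,  7.73315253e-01, -1.60166304e-02,
        -3.92258525e+02],
       [-6.26473625e-01,  5.25390891e-01,  5.75756207e-01,
         2.43252926e+02],
       [ 4.53656048e-01, -3.54891437e-01,  8.17464530e-01,
        -1.29006218e+03],
       [ 0.00000000e+00,  0.00000000e+00,  0.00000000e+00,
         1.00000000
[... 189 characters left out ...]
,
       [ 9.89915451e-01,  2.68219628e-02,  1.39097021e-01,
        -5.61709324e+02],
       [-1.39061867e-01, -3.18063182e-03,  9.90278587e-01,
        -7.42820435e+02],
       [ 0.00000000e+00,  0.00000000e+00,  0.00000000e+00,
         1.00000000e+00]])}
wrist {'fov_y': 69.23231467878813, 'cx': 280.4155086217554, 'cy': 206.14677433924834, 'extrinsics': array([[ 4.19852017e-01,  9.07591575e-01, -1.34776640e-03,
        -5.73920509e+02],
       [-8.80956257e-01,  4.07172491e-01, -2.41094662e-01,
         2.67339599e+01],
       [-2.18266711e-01,  1.02411403e-01,  9.70500668e-01,
        -3.89227922e+02],
       [ 0.00000000e+00,  0.00000000e+00,  0.00000000e+00,
         1.00000000e+00]])}
```

View pics/a_scene.png

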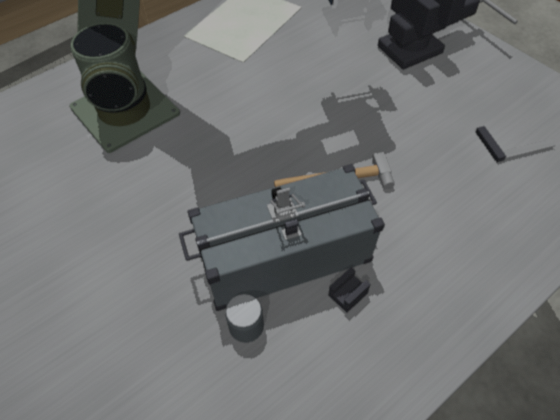

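View pics/a_top.png

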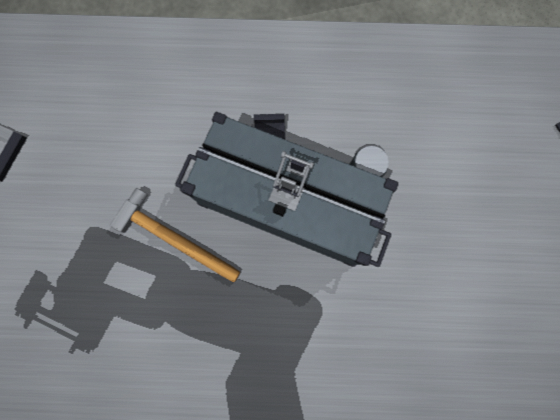

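View pics/a_wrist.png

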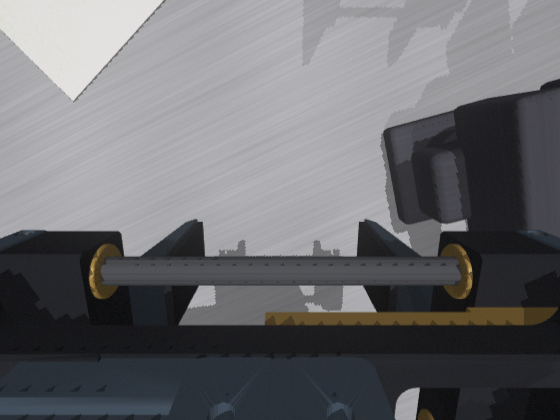

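Run:
```python
import cv2
a=cv2.imread("pics/a_top.png")[130:230,230:360];cv2.imwrite("pics/b_top.png",cv2.resize(a,None,fx=6,fy=6,interpolation=cv2.INTER_CUBIC))
a=cv2.imread("pics/a_scene.png")[170:260,235:355];cv2.imwrite("pics/b_scene.png",cv2.resize(a,None,fx=6,fy=6,interpolation=cv2.INTER_CUBIC))
```

```text
(no output)
```

View pics/b_top.png

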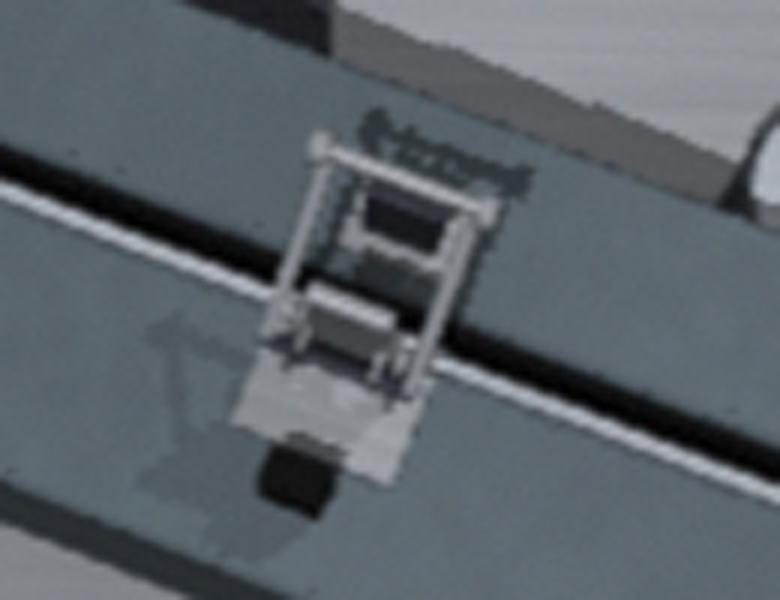

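View pics/b_scene.png

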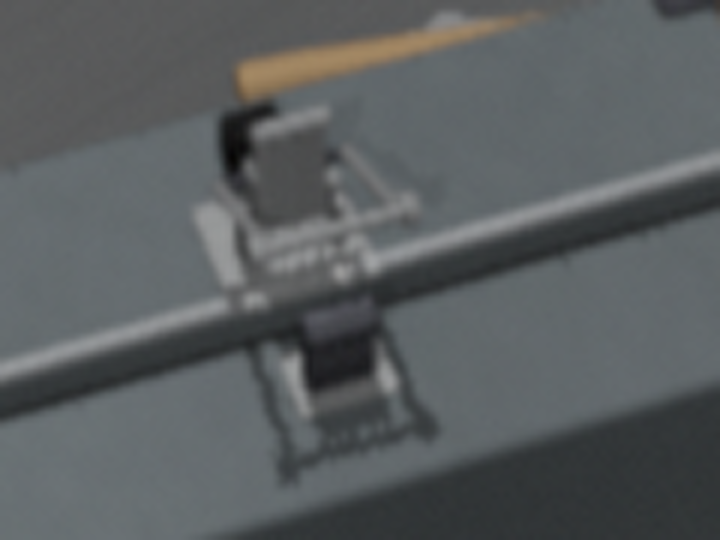

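```bash
cat > h.py <<'E'
import numpy as np, cv2
from workcell import state, vision, env
def ray(m,u,v,H=420):
    f=H/2/np.tan(np.radians(m["fov_y"])/2)
    d=np.array([(u-m["cx"])/f,-(v-m["cy"])/f,-1.0])
    E=np.array(m["extrinsics"]);R=E[:3,:3]
    return -R.T@E[:3,3], (R.T@d)/np.linalg.norm(d)
def plane(m,u,v,z):
    c,d=ray(m,u,v);return c+d*(z-c[2])/d[2]
def tri(obs):
    A=np.zeros((3,3));b=np.zeros(3);L=[]
    for m,u,v in obs:
        c,d=ray(m,u,v);P=np.eye(3)-np.outer(d,d);A+=P;b+=P@c;L.append((c,d))
    p=np.linalg.solve(A,b)
    return p,[float(np.linalg.norm((np.eye(3)-np.outer(d,d))@(p-c))) for c,d in L]
def proj(m,p):
    E=np.array(m["extrinsics"]);q=E[:3,:3]@p+E[:3,3];f=210/np.tan(np.radians(m["fov_y"])/2)
    return m["cx"]+f*q[0]/-q[2], m["cy"]-f*q[1]/-q[2]
E
python3 - <<'E'
from h import *
np.set_printoptions(precision=1,suppress=True)
T=vision.camera_model("top");S=vision.camera_model("scene")
t=lambda x,y:(T,x/6+230-.4,y/6+130-.4)
s=lambda x,y:(S,x/6+235-.4,y/6+170-.4)
P={}
for n,a,b in [("barL",t(322,147),s(412,208)),("barR",t(487,212),s(258,240)),
 ("levL",t(308,292),s(328,115)),("levR",t(395,322),s(255,125)),
 ]:
    p,e=tri([a,b]);P[n]=p;print(n,p,e)
# case top corners seen in top & scene
for n,a,b in [("farL",(217,118),(379,224)),("nearL",(203,155),(349,170)),("nearR",(364,258),(197,211)),("farR",(392,184),(208,262))]:
    print(n,tri([(T,*a),(S,*b)]), plane(T,*a,150))
print("rest",plane(*t(295,480),175))
E
python3 - <<'E'
import cv2
for n in("top","scene"):
    a=cv2.imread(f"pics/a_{n}.png")[100:280,170:400];cv2.imwrite(f"pics/c_{n}.png",cv2.resize(a,None,fx=3.4,fy=3.3,interpolation=cv2.INTER_CUBIC))
E
```

```text
barL [620.8  50.  214.1] [1.5492250691792178, 1.5492250691790845]
barR [604.2   9.  218.4] [1.2228163875798526, 1.2228163875797484]
levL [583.2  51.9 217.4] [0.9684139430271705, 0.9684139430273038]
levR [575.6  31.1 222.5] [1.4659354491813597, 1.465935449181466]
farL (array([701.1, 163.2, 137.8]), [0.31239480930391395, 0.3123948093039721]) [696.4 160.7 150. ]
nearL (array([615.4, 165.8, 209.3]), [2.5209696614664048, 2.5209696614664643]) [632.9 180.5 150. ]
nearR (array([474.9, -78.5, 152.6]), [4.365906229196973, 4.365906229196985]) [472.6 -82.7 150. ]
farR (array([ 587.7, -122.9,  172.4]), [0.866509498903882, 0.866509498903866]) [ 592.9 -127.9  150. ]
rest [542.6  53.6 175. ]
```

View pics/c_top.png

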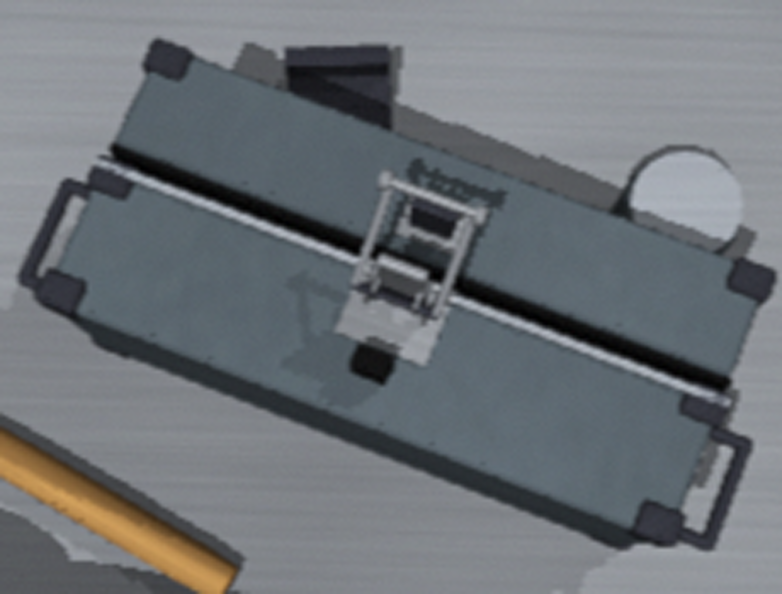

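View pics/c_scene.png

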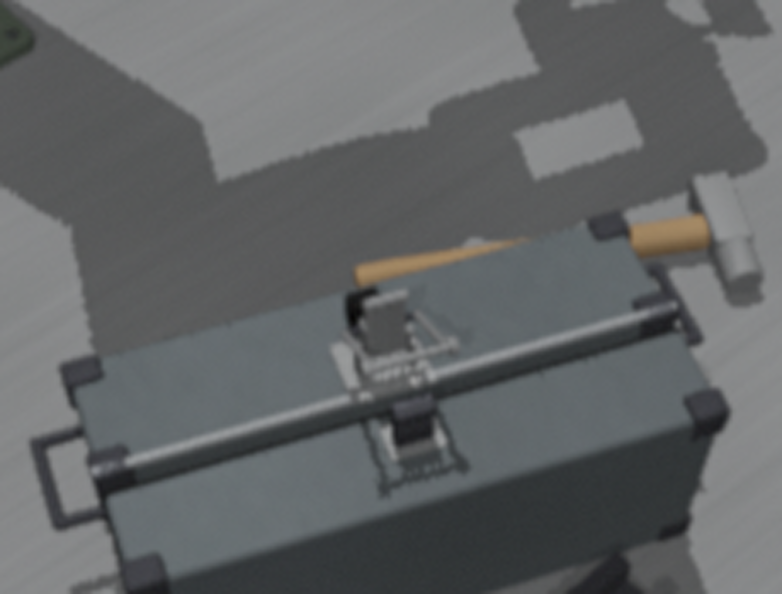

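Run:
```python
from h import *
np.set_printoptions(precision=1,suppress=True)
T=vision.camera_model("top");S=vision.camera_model("scene")
c=lambda m,x,y:(m,x/3.4+170-.35,y/3.3+100-.35)
for n,a,b in [("seamL",(97,160),(675,312)),("seamR",(730,402),(95,470)),("bodyNearL",(40,290),(600,215)),("bodyNearR",(640,540),(65,368)),("lidFarR",(775,272),(130,590)),("lidFarL",(152,42),(728,400))]:
    A=c(T,*a);B=c(S,*b);p,e=tri([A,B]);print(n,p,e[0],plane(*A,150)[:2],plane(*B,150)[:2])
```

```text
seamL [645.4 190.1 146.5] 0.34149183877663475 [644.2 189. ] [647.1 188.3]
seamR [ 532.1 -112.6  153.6] 1.9250692351461673 [ 531.5 -115.2] [ 531.1 -110.3]
bodyNearL [574.6 206.8 155.5] 4.521983404079734 [577.9 212.4] [570.3 205.7]
bodyNearR [461.8 -79.2 138.7] 4.7682047420674785 [464.1 -73.1] [466.6 -85.9]
lidFarR [ 597.8 -136.9  146.3] 1.2566384759740976 [ 596.3 -137. ] [ 600.4 -136.6]
lidFarL [706.3 166.4 150.6] 0.9533818608406839 [706.  165.6] [706.4 167.7]
```

```bash
cat >> h.py <<'E'
from scipy.spatial.transform import Rotation as Ro
YAW=-20.6
cx=np.array([np.cos(np.radians(YAW)),np.sin(np.radians(YAW)),0]);cy=np.array([-cx[1],cx[0],0])
PIV=np.array([573.7,44.2,174.])
def case(p): d=np.asarray(p)-PIV; return np.array([d@cx,d@cy,d[2]])
def world(q): return PIV+q[0]*cx+q[1]*cy+np.array([0,0,q[2]])
def toolR(s): return Ro.from_euler('xyz',s["ee_rot"],degrees=True).as_matrix()
def delta(s,target): # cm in tool axes
    return toolR(s).T@(np.asarray(target)-s["ee_pos"])/10
E
python3 - <<'E'
from h import *
np.set_printoptions(precision=2,suppress=True)
s=state();m=vision.camera_model("wrist");R=toolR(s);print(R)
c,d=ray(m,280,206);print("cam in tool",R.T@(c-s["ee_pos"]),R.T@d, c)
print(delta(s,world([30,0,130])),delta(s,world([0,0,130])))
E
```

```text
[[ 0.42 -0.   -0.91]
 [ 0.91 -0.    0.42]
 [-0.   -1.    0.  ]]
cam in tool [  -0.35 -170.18   67.63] [-0.    0.97 -0.24] [179.57 549.89 383.53]
[-29.18  -9.03 -53.22] [-29.4   -9.03 -50.23]
```

```bash
python3 -m handwheel '[[8,[-1,-4,-2],0],[8,[-3,-7,-5.5],-2],[8,[-5.5,-8,-9.7],-4],[8,[-8,-8,-14],-4.2],[8,[-10.5,-8,-18.5],-4.2],[8,[-13,-8,-23],-4.2],[8,[-15.5,-8,-27.5],-4.2],[8,[-18,-8,-32],-4.2],[8,[-20.5,-8,-36.5],-4.2],[8,[-23,-8,-41],-4.2]]'
python3 - <<'E'
from h import *
np.set_printoptions(precision=2,suppress=True)
s=state();print(s["time_s"],s["ee_pos"],s["ee_rot"],s["force"],delta(s,world([20,0,110])),case(s["ee_pos"]))
E
```

```text
time_s: 1.15
ee_pos: [512.3, 146.3, 293.5]
ee_rot: [-90.0, 0.1, 69.4]
force: [0.3, 0.9, -0.5]
gripper_width: 80.1
1.15 [512.26 146.28 293.5 ] [-89.98   0.07  69.4 ] [ 0.27  0.85 -0.5 ] [ -7.39   0.95 -11.34] [-93.43  73.93 119.5 ]
```

```bash
python3 -m handwheel '[[8,[-2.5,0,-4],0],[8,[-5,0,-8],0],[8,[-7.4,1,-11.3],0],[8,[-7.4,1,-11.3],0],[8,[-7.4,1,-11.3],0]]'
python3 - <<'E'
from h import *
np.set_printoptions(precision=2,suppress=True)
s=state();print(s["time_s"],s["ee_pos"],s["ee_rot"],s["force"],case(s["ee_pos"]))
import pickle
m=vision.camera_model("wrist");pickle.dump(m,open("w1.pkl","wb"))
im=vision.grab_frame("wrist");cv2.imwrite("pics/w1.png",cv2.cvtColor(im,cv2.COLOR_RGB2BGR))
cv2.imwrite("pics/w1z.png",cv2.cvtColor(cv2.resize(im,(784,588),interpolation=cv2.INTER_CUBIC),cv2.COLOR_RGB2BGR))
E
```

```text
time_s: 1.65
ee_pos: [591.8, 36.7, 282.6]
ee_rot: [-89.8, 0.1, 69.3]
force: [-0.5, 0.5, 0.4]
gripper_width: 79.8
1.65 [591.77  36.73 282.57] [-89.84   0.08  69.29] [-0.54  0.47  0.39] [ 19.54  -0.63 108.57]
```

View pics/w1z.png

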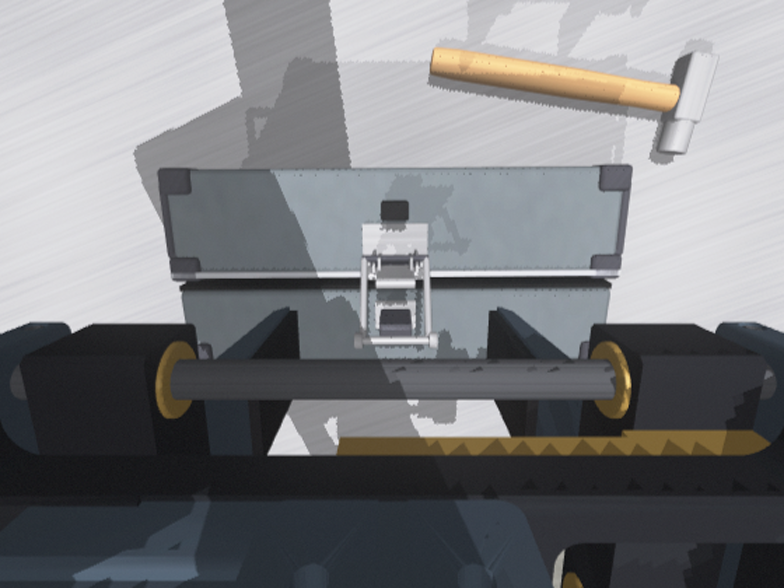

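Run:
```python
import cv2
a=cv2.imread("pics/w1.png")[135:260,230:335];cv2.imwrite("pics/w1c.png",cv2.resize(a,None,fx=4.8,fy=4.8,interpolation=cv2.INTER_CUBIC))
```

```text
(no output)
```

View pics/w1c.png

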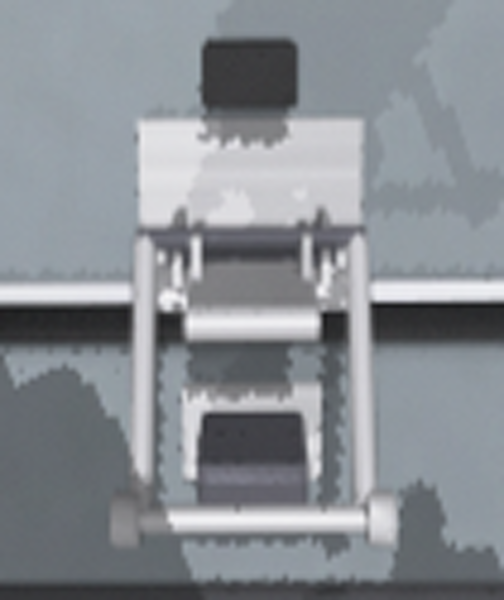

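Run:
```python
from h import *
import pickle
np.set_printoptions(precision=1,suppress=True)
W=pickle.load(open("w1.pkl","rb"));T=vision.camera_model("top");S=vision.camera_model("scene")
w=lambda x,y:(W,x/4.8+230-.4,y/4.8+135-.4)
t=lambda x,y:(T,x/6+230-.4,y/6+130-.4)
s=lambda x,y:(S,x/6+235-.4,y/6+170-.4)
print("cam",case(ray(W,280,206)[0]))
def show(n,*o):
    p,e=tri(o);print(n,p,case(p),np.round(e,1))
show("barR+",w(383,520),t(322,147),s(412,208))
show("barR-",w(125,520),t(487,212),s(258,240))
show("bar+ wt",w(383,520),t(322,147));show("bar- wt",w(125,520),t(487,212))
show("bar+ ws",w(383,520),s(412,208));show("bar- ws",w(125,520),s(258,240))
show("lev+",w(320,325),t(308,292),s(328,115));show("lev-",w(185,325),t(395,322),s(255,125))
show("kb+",w(309,465),s(376,296));show("kb-",w(197,465),s(303,308))
show("kf+",w(312,506),s(380,326));show("kf-",w(194,506),s(308,342))
print("rest",case(plane(*w(203,40),175)),case(plane(*w(297,40),175)),case(plane(*w(250,105),175)))
print("seam strip upper edge",case(plane(*w(60,283),150)),case(plane(*w(430,283),150)),"lower",case(plane(*w(250,302),150)))
# body corners in W (784 view /1.4)
for n,u,v in [("nearR",630,167),("nearL",160,170),("seamL",172,277),("seamR",620,272)]:
    print(n,case(plane(W,u/1.4,v/1.4,150)))
```

```text
cam [-47.6  -0.6 279. ]
barR+ [621.1  50.2 214.4] [42.2 22.3 40.4] [0.7 1.9 1.2]
barR- [604.3   9.3 218.2] [ 40.9 -21.9  44.2] [0.5 1.5 1. ]
bar+ wt [619.2  49.8 218.9] [40.6 21.2 44.9] [1.3 1.3]
bar- wt [606.3   7.8 210.7] [ 43.3 -22.6  36.7] [0.8 0.8]
bar+ ws [621.6  51.  214.6] [42.5 23.2 40.6] [0.2 0.2]
bar- ws [604.6  10.  218.4] [ 41.  -21.2  44.4] [0.2 0.2]
lev+ [583.6  52.  217.7] [ 6.5 10.8 43.7] [0.8 1.4 0.6]
lev- [575.5  31.5 222.1] [  6.2 -11.2  48.1] [0.7 1.8 1.2]
kb+ [619.6  39.9 179.1] [44.4 12.1  5.1] [0.5 0.5]
kb- [610.9  19.9 182.3] [43.4 -9.7  8.3] [0.6 0.6]
kf+ [627.7  36.2 177.1] [53.4 11.5  3.1] [0.9 0.9]
kf- [619.3  15.3 179.2] [ 52.9 -11.    5.2] [0.1 0.1]
rest [-37.6  -8.6   1. ] [-37.6   8.9   1. ] [-25.6   0.1   1. ]
seam strip upper edge [ 13.5 -40.  -24. ] [ 13.7  38.2 -24. ] lower [ 17.7   0.1 -24. ]
nearR [-58.5 161.4 -24. ]
nearL [ -57.3 -160.5  -24. ]
seamL [  17.7 -161.8  -24. ]
seamR [ 14.7 163.7 -24. ]
```

Run:
```python
from h import *
np.set_printoptions(precision=2,suppress=True)
s=state();print(s["ee_rot"],s["force"],delta(s,world([41.8,.3,34.3])))
```

```text
[-89.9    0.06  69.38] [-0.15  0.5   0.31] [ 0.03  7.49 -2.29]
```

```bash
python3 -m handwheel '[[8,[0,2,-2.3],0],[7.5,[0,4.5,-2.3],0],[7,[0,6.5,-2.3],0],[6.5,[0,7.5,-2.3],0],[6.0,[0,7.5,-2.3],0],[5.6,[0,7.5,-2.3],0],[5.6,[0,7.5,-2.3],0]]' 10
python3 - <<'E'
from h import *
np.set_printoptions(precision=2,suppress=True)
s=state();print(s["time_s"],s["ee_pos"],s["ee_rot"],s["force"],case(s["ee_pos"]),s["gripper_width"])
for n in ("wrist","scene"):
    im=vision.grab_frame(n);im=im[130:300,200:370] if n=="wrist" else im[150:270,220:380]
    cv2.imwrite(f"pics/g_{n}.png",cv2.cvtColor(cv2.resize(im,None,fx=3.5,fy=3.5,interpolation=cv2.INTER_CUBIC),cv2.COLOR_RGB2BGR))
E
```

```text
time_s: 2.4
ee_pos: [613.5, 29.9, 209.8]
ee_rot: [-90.1, -0.0, 69.4]
force: [-0.6, -0.1, 1.1]
gripper_width: 56.3
2.4 [613.53  29.94 209.81] [-90.05  -0.01  69.41] [-0.61 -0.12  1.09] [42.31  0.66 35.81] 56.33576391598519
```

View pics/g_wrist.png

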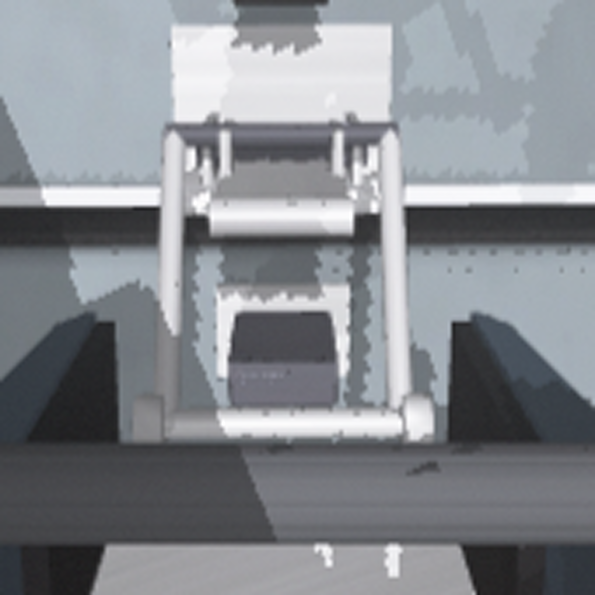

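View pics/g_scene.png

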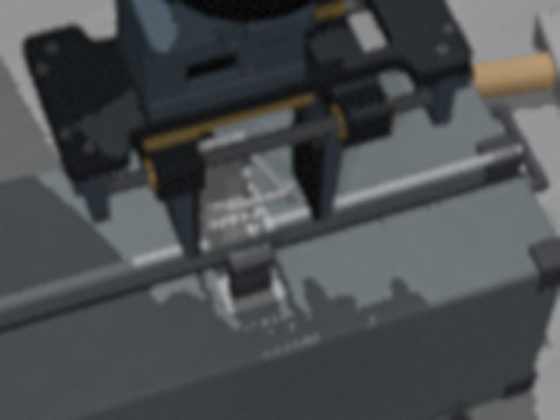

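```bash
python3 -m handwheel '[[5.2,[0,0,0],0],[4.7,[0,0,0],0],[4.5,[0,0,0],0],[4.5,[0,0,0],0]]' 10
python3 - <<'E'
from h import *
np.set_printoptions(precision=2,suppress=True)
s=state();print(s["time_s"],s["ee_pos"],s["ee_rot"],s["force"],case(s["ee_pos"]),s["gripper_width"])
for n in ("wrist",):
    im=vision.grab_frame(n);im=im[130:300,200:370] if n=="wrist" else im[150:270,220:380]
    cv2.imwrite(f"pics/g2_{n}.png",cv2.cvtColor(cv2.resize(im,None,fx=3.5,fy=3.5,interpolation=cv2.INTER_CUBIC),cv2.COLOR_RGB2BGR))
E
```

```text
time_s: 2.9
ee_pos: [614.0, 29.6, 209.8]
ee_rot: [-90.1, -0.0, 69.4]
force: [1.4, -0.9, 2.1]
gripper_width: 48.8
2.9 [613.97  29.61 209.76] [-90.1   -0.02  69.38] [ 1.38 -0.94  2.06] [42.83  0.51 35.76] 48.82411688972384
```

View pics/g2_wrist.png

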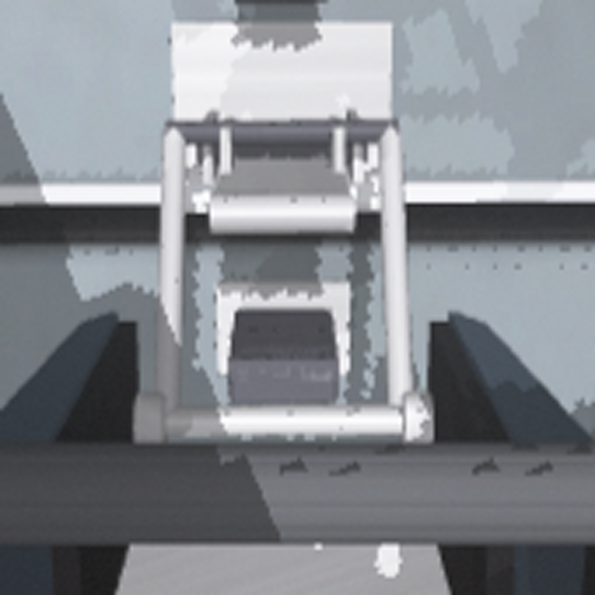

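```bash
python3 -m handwheel '[[4.5,[0,0.1,-0.3],0],[4.5,[0,0.3,-0.6],0],[4.5,[0,0.5,-0.9],0],[4.5,[0,0.8,-1.1],0],[4.5,[0,1.1,-1.25],0],[4.5,[0,1.4,-1.4],0],[4.5,[0,1.7,-1.5],0],[4.5,[0,2.0,-1.5],0],[4.5,[0,2.0,-1.5],0]]' 12
python3 - <<'E'
from h import *
np.set_printoptions(precision=2,suppress=True)
s=state();print(s["time_s"],s["ee_pos"],s["ee_rot"],s["force"],case(s["ee_pos"]),s["gripper_width"])
for n in ("wrist","scene"):
    im=vision.grab_frame(n);im=im[130:300,200:370] if n=="wrist" else im[150:270,220:380]
    cv2.imwrite(f"pics/h_{n}.png",cv2.cvtColor(cv2.resize(im,None,fx=3.5,fy=3.5,interpolation=cv2.INTER_CUBIC),cv2.COLOR_RGB2BGR))
E
```

```text
time_s: 3.85
ee_pos: [629.2, 23.9, 190.0]
ee_rot: [-90.3, -0.0, 69.4]
force: [0.7, 0.4, -0.0]
gripper_width: 48.7
3.85 [629.22  23.92 189.96] [-90.27  -0.04  69.38] [ 0.69  0.37 -0.03] [59.1   0.55 15.96] 48.667269030241414
```

View pics/h_wrist.png

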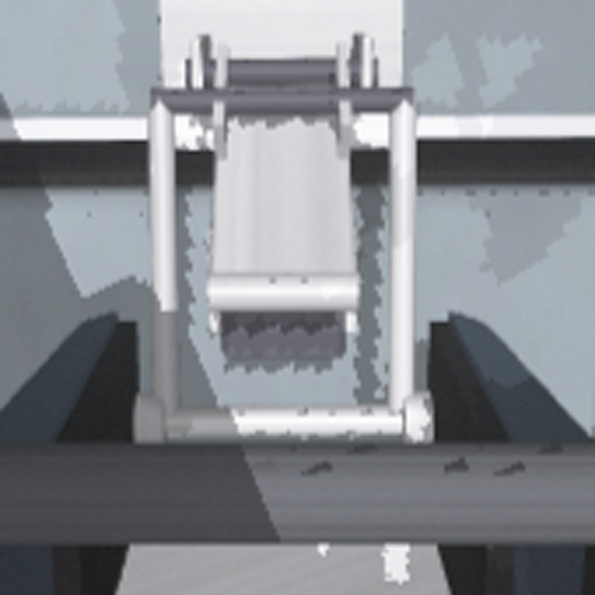

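View pics/h_scene.png

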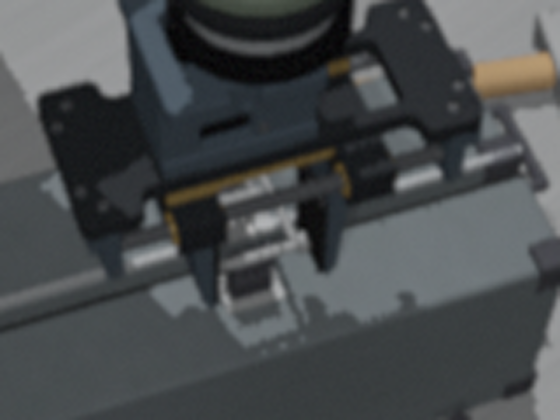

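Run:
```python
from h import *
np.set_printoptions(precision=1,suppress=True)
W=vision.camera_model("wrist")
for z in (22,23.5,25): print("bar",case(plane(W,280,130+422/3.5-.4,174+z)))
for z in (3,5,7,9): print("kf",z,case(plane(W,200+225/3.5,130+362/3.5-.4,174+z)),case(plane(W,200+343/3.5,130+362/3.5-.4,174+z)))
```

```text
bar [58.4 -0.  22. ]
bar [57.8 -0.  23.5]
bar [57.2 -0.  25. ]
kf 3 [ 54.6 -10.    3. ] [54.6 11.4  3. ]
kf 5 [53.9 -9.9  5. ] [53.9 11.3  5. ]
kf 7 [53.2 -9.8  7. ] [53.2 11.2  7. ]
kf 9 [52.5 -9.7  9. ] [52.5 11.1  9. ]
```

```bash
python3 -m handwheel '[[4.5,[0,0.2,-0.05],0],[4.5,[0,0.4,-0.05],0],[4.5,[0,0.6,-0.05],0],[4.5,[0,0.8,-0.05],0],[4.5,[0,1.0,-0.05],0],[4.5,[0,1.2,-0.05],0],[4.5,[0,1.4,-0.05],0],[4.5,[0,1.5,-0.05],0],[4.5,[0,1.5,-0.05],0]]' 12
python3 - <<'E'
from h import *
np.set_printoptions(precision=2,suppress=True)
s=state();print(s["time_s"],s["ee_rot"],s["force"]@cx,s["force"]@cy,s["force"][2],case(s["ee_pos"]),s["gripper_width"])
for n in ("wrist",):
    im=vision.grab_frame(n);im=im[130:300,200:370] if n=="wrist" else im[150:270,220:380]
    cv2.imwrite(f"pics/i_{n}.png",cv2.cvtColor(cv2.resize(im,None,fx=3.5,fy=3.5,interpolation=cv2.INTER_CUBIC),cv2.COLOR_RGB2BGR))
E
```

```text
time_s: 4.85
ee_pos: [629.6, 23.8, 175.0]
ee_rot: [-90.2, -0.0, 69.4]
force: [1.5, 0.4, -1.0]
gripper_width: 49.0
4.85 [-90.24  -0.04  69.38] 1.258618752601994 0.9520061125415048 -1.0044201884034716 [59.46  0.58  1.04] 49.036361327591116
```

View pics/i_wrist.png

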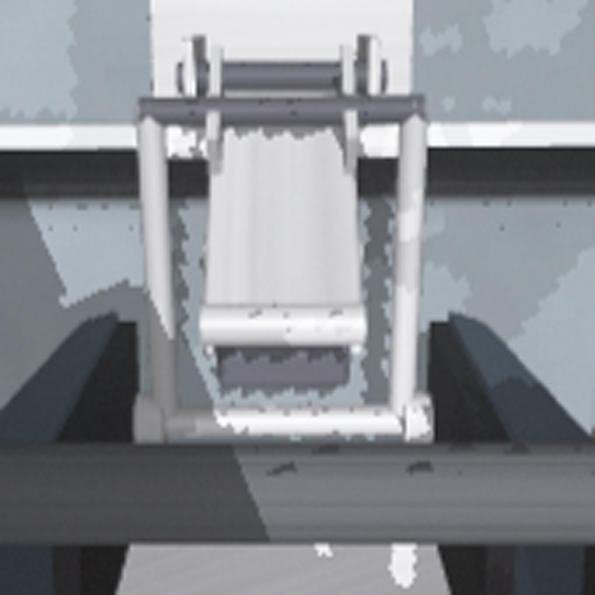

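```bash
python3 -m handwheel '[[4.5,[0,0.2,0],0],[4.5,[0,0.4,0],0],[4.5,[0,0.6,0],0],[4.5,[0,0.8,0],0],[4.5,[0,0.9,0],0],[4.5,[0,0.9,0],0]]' 12
cat > st.py <<'E'
from h import *
np.set_printoptions(precision=2,suppress=True)
s=state();print("case: F",np.array([s["force"]@cx,s["force"]@cy,s["force"][2]]),"TCP",case(s["ee_pos"]),s["torque"])
E
python3 st.py
```

```text
time_s: 5.5
ee_pos: [629.1, 24.0, 165.8]
ee_rot: [-90.2, -0.0, 69.4]
force: [0.6, 1.9, -0.3]
gripper_width: 48.6
case: F [-0.12  1.97 -0.26] TCP [58.98  0.56 -8.23] [0.24 0.07 0.02]
```

```bash
python3 -m handwheel '[[4.5,[0,0.2,0],0],[4.5,[0,0.4,0],0],[4.5,[0,0.6,0],0],[4.5,[0,0.6,0],0]]' 12
python3 st.py
python3 -m handwheel '[[4.5,[0,0,0.1],0],[4.5,[0,0,0.2],0],[4.5,[0,0,0.2],0]]'; python3 st.py
```

```text
time_s: 5.9
ee_pos: [628.7, 24.1, 159.3]
ee_rot: [-90.1, -0.0, 69.4]
force: [-1.6, 2.2, 1.0]
gripper_width: 48.7
case: F [-2.23  1.48  1.04] TCP [ 58.5    0.55 -14.73] [ 0.28  0.24 -0.07]
time_s: 6.2
ee_pos: [628.1, 24.4, 159.7]
ee_rot: [-90.3, -0.0, 69.4]
force: [3.5, 0.2, -1.1]
gripper_width: 48.8
case: F [ 3.2   1.37 -1.09] TCP [ 57.86   0.59 -14.35] [-0.04 -0.6  -0.01]
```

```bash
for i in 1; do python3 -m handwheel '[[4.5,[0,-0.1,0.1],0],[4.5,[0,-0.2,0.1],0],[4.5,[0,-0.2,0.1],0]]'; python3 st.py; done
python3 -m handwheel '[[4.5,[0,-0.1,0.1],0],[4.5,[0,-0.2,0.1],0],[4.5,[0,-0.2,0.1],0]]'; python3 st.py
```

```text
time_s: 6.5
ee_pos: [627.5, 24.6, 162.0]
ee_rot: [-90.3, -0.1, 69.4]
force: [3.1, -0.9, -2.5]
gripper_width: 48.3
case: F [ 3.25  0.22 -2.54] TCP [ 57.22   0.61 -11.98] [-0.1  -0.61  0.01]
time_s: 6.8
ee_pos: [626.5, 25.0, 164.2]
ee_rot: [-90.3, -0.1, 69.4]
force: [2.6, -0.4, -2.1]
gripper_width: 48.4
case: F [ 2.56  0.49 -2.11] TCP [56.16  0.61 -9.76] [-0.09 -0.56 -0.01]
```

```bash
python3 -m handwheel '[[4.5,[0,0,0.1],0],[4.5,[0,0,0.2],0],[4.5,[0,0,0.2],0]]'; python3 st.py
python3 - <<'E'
from h import *
for n in ("wrist","scene"):
    im=vision.grab_frame(n);im=im[130:300,200:370] if n=="wrist" else im[150:270,220:380]
    cv2.imwrite(f"pics/j_{n}.png",cv2.cvtColor(cv2.resize(im,None,fx=3.5,fy=3.5,interpolation=cv2.INTER_CUBIC),cv2.COLOR_RGB2BGR))
E
```

```text
time_s: 7.1
ee_pos: [624.5, 25.7, 164.2]
ee_rot: [-90.3, -0.1, 69.4]
force: [4.5, -0.5, -0.4]
gripper_width: 48.6
case: F [ 4.37  1.11 -0.37] TCP [54.04  0.59 -9.83] [-0.09 -0.66 -0.06]
```

View pics/j_wrist.png

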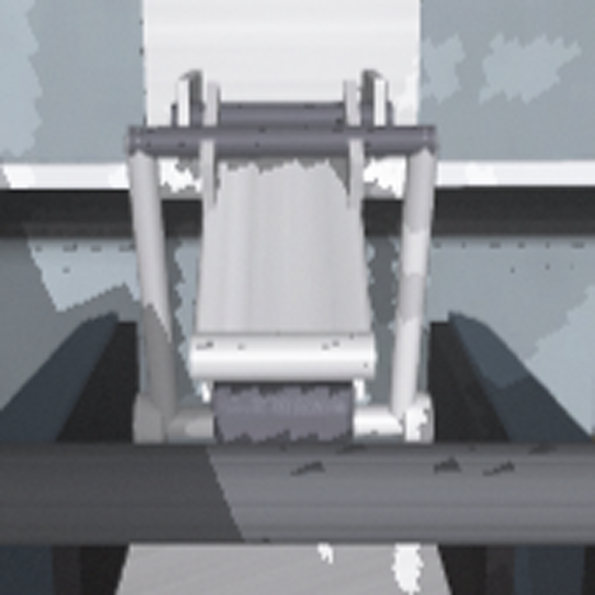

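View pics/j_scene.png

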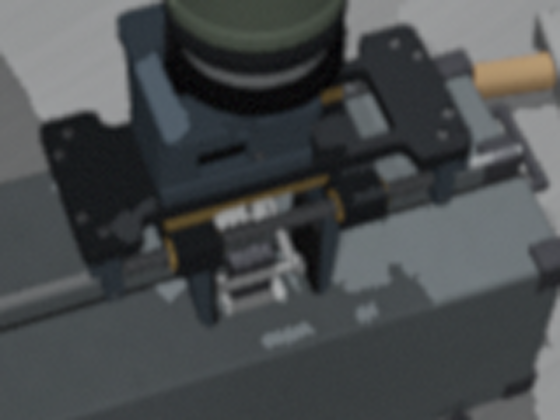

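```bash
python3 -m handwheel '[[4.5,[0,0,0.1],0],[4.5,[0,0,0.15],0],[4.5,[0,0,0.15],0]]'; python3 st.py
python3 -m handwheel '[[4.5,[0,-0.1,0],0],[4.5,[0,-0.2,0],0],[4.5,[0,-0.2,0],0]]'; python3 st.py
```

```text
time_s: 7.5
ee_pos: [622.8, 26.4, 164.1]
ee_rot: [-90.3, -0.0, 69.4]
force: [3.0, -1.5, -1.5]
gripper_width: 48.5
case: F [ 3.32 -0.35 -1.47] TCP [52.25  0.58 -9.95] [-0.06 -0.67  0.02]
time_s: 7.8
ee_pos: [622.0, 26.6, 164.5]
ee_rot: [-90.1, -0.0, 69.4]
force: [4.8, 0.8, -11.6]
gripper_width: 48.8
case: F [  4.22   2.42 -11.59] TCP [51.44  0.52 -9.49] [ 0.1  -0.84 -0.05]
```

```bash
python3 -m handwheel '[[4.5,[0,0.1,0],0],[4.5,[0,0.12,0.05],0],[4.5,[0,0.12,0.05],0]]'; python3 st.py
python3 -m handwheel '[[4.5,[0,0.05,0.05],0],[4.5,[0,0.1,0.1],0],[4.5,[0,0.1,0.1],0]]'; python3 st.py
```

```text
time_s: 8.1
ee_pos: [621.8, 26.7, 164.2]
ee_rot: [-90.2, -0.0, 69.4]
force: [3.4, -0.7, -1.5]
gripper_width: 48.6
case: F [ 3.42  0.54 -1.46] TCP [51.15  0.56 -9.82] [-0.06 -0.53 -0.02]
time_s: 8.4
ee_pos: [621.1, 27.0, 163.7]
ee_rot: [-90.3, -0.0, 69.4]
force: [3.5, -0.6, 0.1]
gripper_width: 48.9
case: F [3.5  0.68 0.08] TCP [ 50.47   0.55 -10.27] [-0.1  -0.67 -0.05]
```

```bash
python3 -m handwheel '[[4.5,[0,0,0.1],0],[4.5,[0,0,0.15],0],[4.5,[0,0,0.15],0]]'; python3 st.py
python3 -m handwheel '[[4.5,[0,0.05,0],0],[4.5,[0,0.1,0],0],[4.5,[0,0.1,0],0]]'; python3 st.py
python3 - <<'E'
from h import *
for n in ("wrist",):
    im=vision.grab_frame(n);im=im[130:300,200:370] if n=="wrist" else im[150:270,220:380]
    cv2.imwrite(f"pics/k_{n}.png",cv2.cvtColor(cv2.resize(im,None,fx=3.5,fy=3.5,interpolation=cv2.INTER_CUBIC),cv2.COLOR_RGB2BGR))
E
```

```text
time_s: 8.7
ee_pos: [620.7, 27.1, 164.1]
ee_rot: [-90.4, -0.1, 69.4]
force: [5.6, -2.1, -2.9]
gripper_width: 48.5
case: F [ 5.95 -0.03 -2.93] TCP [50.02  0.56 -9.94] [-0.28 -1.06  0.02]
time_s: 9.0
ee_pos: [620.8, 27.2, 163.6]
ee_rot: [-90.4, -0.1, 69.4]
force: [2.7, -0.6, 1.1]
gripper_width: 48.7
case: F [2.78 0.4  1.13] TCP [ 50.05   0.6  -10.45] [-0.12 -0.43 -0.02]
```

View pics/k_wrist.png

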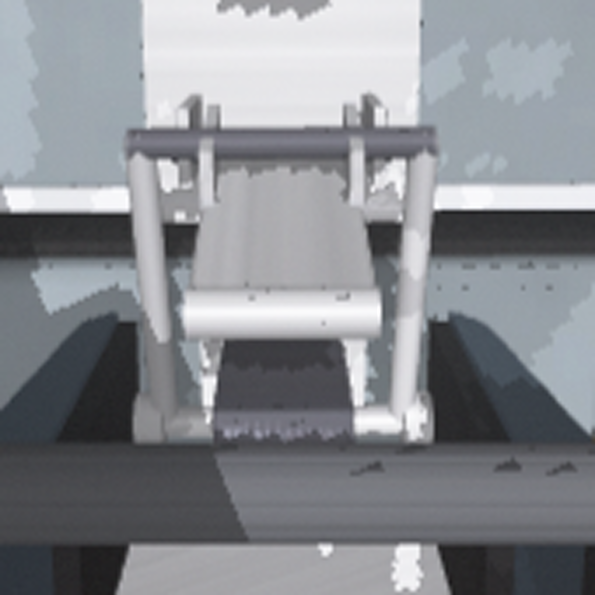

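```bash
python3 -m handwheel '[[5.2,[0,0,0],0],[5.8,[0,0,0],0],[6.4,[0,0,0],0],[7,[0,0,0],0],[7,[0,0,0],0]]'; python3 st.py
python3 - <<'E'
from h import *
for n in ("wrist",):
    im=vision.grab_frame(n);im=im[130:300,200:370] if n=="wrist" else im[150:270,220:380]
    cv2.imwrite(f"pics/l_{n}.png",cv2.cvtColor(cv2.resize(im,None,fx=3.5,fy=3.5,interpolation=cv2.INTER_CUBIC),cv2.COLOR_RGB2BGR))
E
```

```text
time_s: 9.55
ee_pos: [620.4, 27.2, 163.3]
ee_rot: [-90.4, -0.1, 69.4]
force: [-0.1, 0.1, 0.3]
gripper_width: 69.8
case: F [-0.09  0.03  0.27] TCP [ 49.71   0.55 -10.69] [0.   0.01 0.  ]
```

View pics/l_wrist.png

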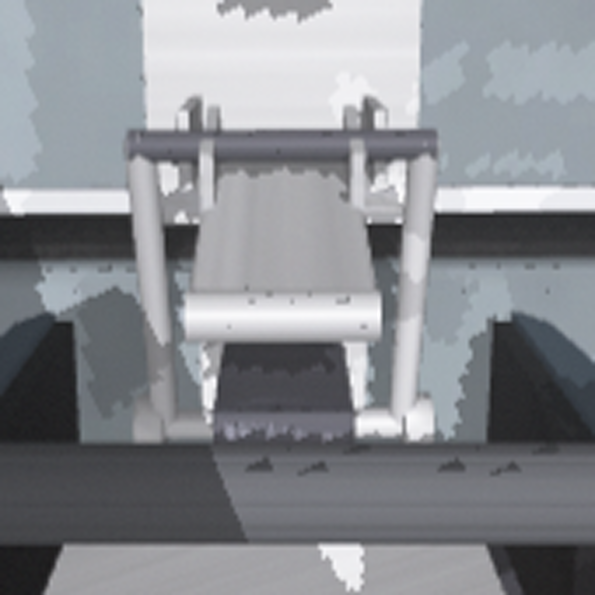

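```bash
python3 -m handwheel '[[7,[0,-1,0],0],[7,[0,-3,0],0],[7,[0,-6,0],0],[5,[0,-9,0],0],[3,[0,-11,0],0],[1,[0,-11,0],0],[0,[0,-11,0],0],[0,[0,-11,0],0],[0,[0,-11,0],0]]' 20; python3 st.py
python3 - <<'E'
from h import *
import pickle
pickle.dump(vision.camera_model("wrist"),open("w2.pkl","wb"))
for n in ("wrist","scene"):
    im=vision.grab_frame(n);im=im[130:300,200:370] if n=="wrist" else im[150:270,220:380]
    cv2.imwrite(f"pics/m_{n}.png",cv2.cvtColor(cv2.resize(im,None,fx=3.5,fy=3.5,interpolation=cv2.INTER_CUBIC),cv2.COLOR_RGB2BGR))
E
```

```text
time_s: 10.5
ee_pos: [619.1, 27.4, 271.8]
ee_rot: [-90.2, 0.0, 69.4]
force: [0.1, -0.3, 0.4]
gripper_width: 25.2
case: F [ 0.18 -0.31  0.36] TCP [48.41  0.2  97.77] [ 0.03 -0.02 -0.08]
```

View pics/m_wrist.png

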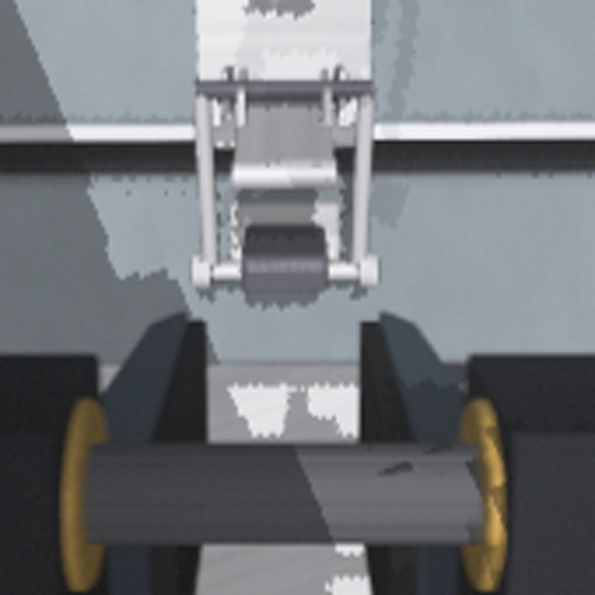

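View pics/m_scene.png

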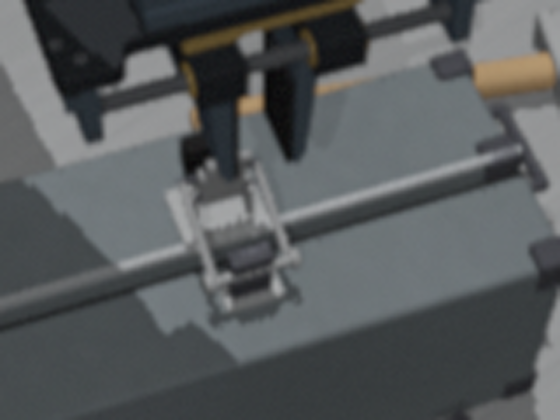

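```bash
python3 - <<'E'
from h import *
import pickle
np.set_printoptions(precision=1,suppress=True)
W=pickle.load(open("w2.pkl","rb"))
for z in (44,47,50): print("tip lower edge (outer)",case(plane(W,200+284/3.5,130+182/3.5-.4,174+z)),"upper",case(plane(W,200+284/3.5,130+165/3.5-.4,174+z)))
print("pin line",case(plane(W,280,130+88/3.5,174+10)))
print("rest", case(plane(W,280,130+10/3.5,175)))
s=state();print(s["gripper_width"],delta(s,world([48,0,38])))
E
python3 -m handwheel '[[0,[0,0,0],0],[0,[0,0,0],0],[0,[0,0,0],0]]' 20
```

```text
tip lower edge (outer) [17.8  0.4 44. ] upper [14.2  0.4 44. ]
tip lower edge (outer) [17.3  0.4 47. ] upper [13.7  0.4 47. ]
tip lower edge (outer) [16.8  0.4 50. ] upper [13.3  0.4 50. ]
pin line [ 1.2 -0.5 10. ]
rest [-16.9  -0.5   1. ]
16.897121447620403 [-0.   6.   0.1]
time_s: 10.9
ee_pos: [619.4, 27.3, 272.0]
ee_rot: [-90.3, -0.0, 69.4]
force: [-0.6, 0.4, -0.4]
gripper_width: 0.7
```

```bash
python3 -m handwheel '[[0,[0,2,0.1],0],[0,[0,4,0.1],0],[0,[0,6,0.1],0],[0,[0,6,0.5],0],[0,[0,6,0.9],0],[0,[0,6,0.9],0],[0,[0,6,0.9],0]]'; python3 st.py
```

```text
time_s: 11.6
ee_pos: [611.8, 30.5, 213.4]
ee_rot: [-90.4, -0.1, 69.4]
force: [0.5, -0.1, 0.7]
gripper_width: 0.2
case: F [0.52 0.12 0.66] TCP [40.44  0.59 39.45] [-0.01  0.04  0.02]
```

```bash
python3 -m handwheel '[[0,[0,0,0.3],0],[0,[0,0,0.6],0],[0,[0,0,0.8],0],[0,[0,0,1.0],0],[0,[0,0,1.2],0],[0,[0,0,1.2],0]]'; python3 st.py
python3 -m handwheel '[[0,[0,0,0.2],0],[0,[0,0,0.4],0],[0,[0,0,0.6],0],[0,[0,0,0.6],0]]'; python3 st.py
python3 - <<'E'
from h import *
for n in ("wrist","scene"):
    im=vision.grab_frame(n);im=im[130:300,200:370] if n=="wrist" else im[150:270,220:380]
    cv2.imwrite(f"pics/n_{n}.png",cv2.cvtColor(cv2.resize(im,None,fx=3.5,fy=3.5,interpolation=cv2.INTER_CUBIC),cv2.COLOR_RGB2BGR))
E
```

```text
time_s: 12.2
ee_pos: [600.6, 34.8, 213.6]
ee_rot: [-90.4, -0.1, 69.4]
force: [2.4, -0.4, 2.2]
gripper_width: 0.4
case: F [2.41 0.49 2.24] TCP [28.44  0.68 39.64] [-0.11 -0.43  0.03]
time_s: 12.6
ee_pos: [594.5, 37.1, 213.5]
ee_rot: [-90.4, -0.1, 69.4]
force: [1.9, -0.8, 2.7]
gripper_width: 0.4
case: F [ 2.03 -0.11  2.74] TCP [21.96  0.67 39.52] [-0.15 -0.36  0.03]
```

View pics/n_wrist.png

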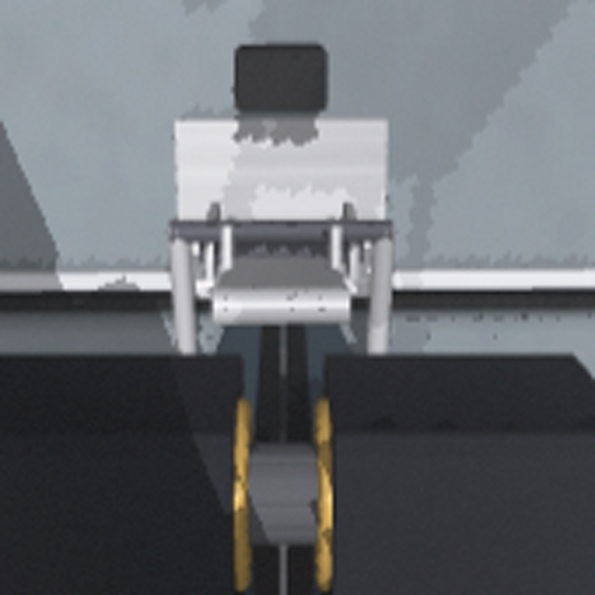

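View pics/n_scene.png

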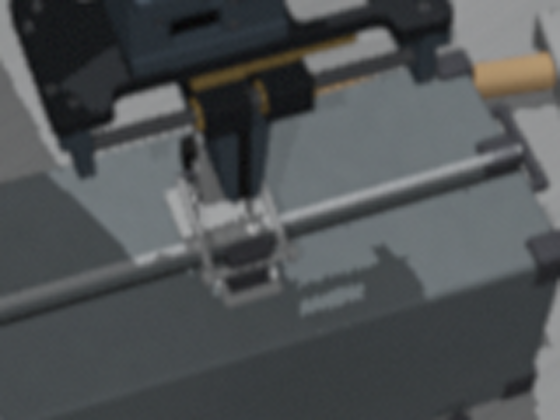

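```bash
python3 -m handwheel '[[0,[0,0,0.3],0],[0,[0,0,0.6],0],[0,[0,0,0.9],0],[0,[0,0.05,1.2],0],[0,[0,0.1,1.5],0],[0,[0,0.1,1.5],0]]'; python3 st.py
```

```text
time_s: 13.3
ee_pos: [579.7, 42.5, 211.8]
ee_rot: [-90.3, -0.0, 69.4]
force: [1.4, -0.6, -1.5]
gripper_width: 0.4
case: F [ 1.5  -0.1  -1.47] TCP [ 6.16  0.53 37.78] [-0.13 -0.44  0.02]
```

Run:
```python
from h import *
for n in ("wrist","scene"):
    im=vision.grab_frame(n);im=im[100:300,180:380] if n=="wrist" else im[150:270,220:380]
    k=3 if n=="wrist" else 4.5
    cv2.imwrite(f"pics/o_{n}.png",cv2.cvtColor(cv2.resize(im,None,fx=k,fy=k,interpolation=cv2.INTER_CUBIC),cv2.COLOR_RGB2BGR))
```

```text
(no output)
```

View pics/o_wrist.png

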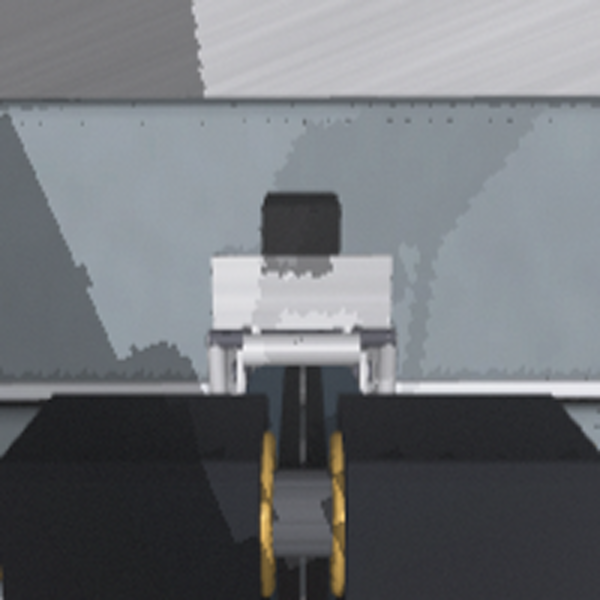

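View pics/o_scene.png

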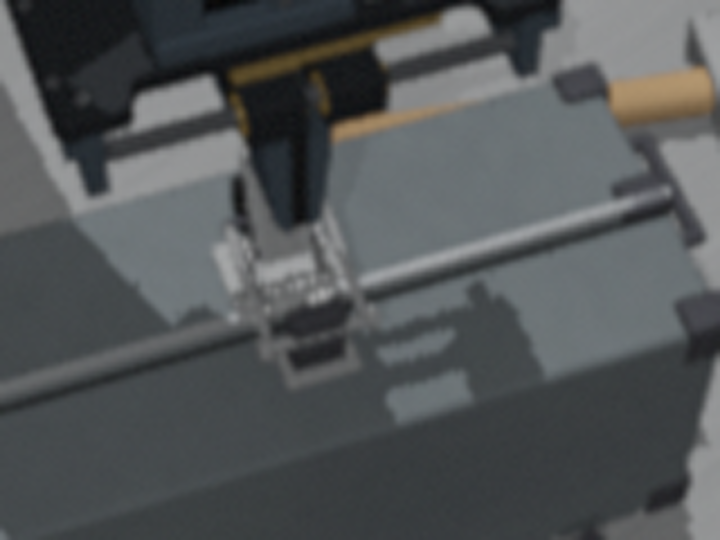

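```bash
python3 -m handwheel '[[0,[0,0.1,0.35],0],[0,[0,0.2,0.65],0],[0,[0,0.4,1.0],0],[0,[0,0.6,1.3],0],[0,[0,0.85,1.6],0],[0,[0,0.9,1.65],0]]'; python3 st.py
```

```text
time_s: 14.0
ee_pos: [564.3, 48.2, 202.7]
ee_rot: [-90.3, -0.0, 69.4]
force: [5.0, -1.5, -3.0]
gripper_width: -0.0
case: F [ 5.17  0.37 -3.03] TCP [-10.25   0.46  28.67] [-0.34 -0.93  0.02]
```

```bash
python3 st.py; python3 -m handwheel '[[0,[0,0.2,0.2],0],[0,[0,0.4,0.35],0],[0,[0,0.6,0.5],0],[0,[0,0.75,0.6],0],[0,[0,0.75,0.6],0]]'; python3 st.py
python3 - <<'E'
from h import *
for n in ("wrist","scene"):
    im=vision.grab_frame(n);im=im[100:300,180:380] if n=="wrist" else im[150:270,220:380]
    k=3 if n=="wrist" else 4.5
    cv2.imwrite(f"pics/p_{n}.png",cv2.cvtColor(cv2.resize(im,None,fx=k,fy=k,interpolation=cv2.INTER_CUBIC),cv2.COLOR_RGB2BGR))
E
```

```text
case: F [ 5.17  0.37 -3.03] TCP [-10.25   0.46  28.67] [-0.34 -0.93  0.02]
time_s: 14.5
ee_pos: [558.5, 50.4, 194.9]
ee_rot: [-90.3, -0.0, 69.4]
force: [4.2, -2.5, -2.8]
gripper_width: 0.3
case: F [ 4.81 -0.89 -2.84] TCP [-16.35   0.42  20.85] [-0.35 -0.85 -0.04]
```

View pics/p_wrist.png

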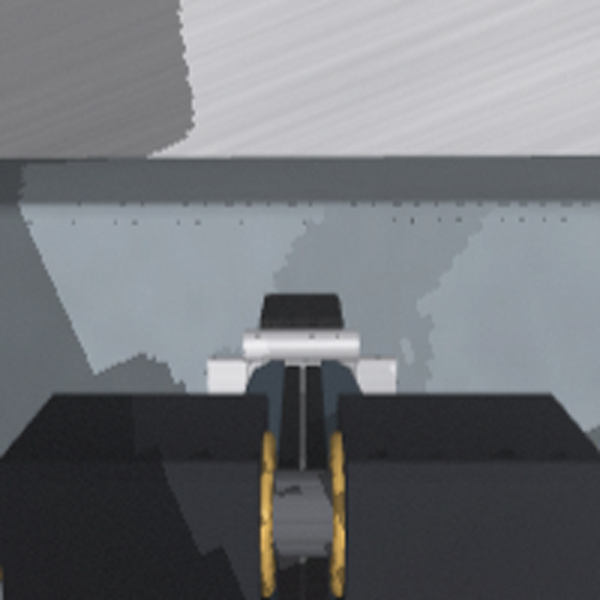

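View pics/p_scene.png

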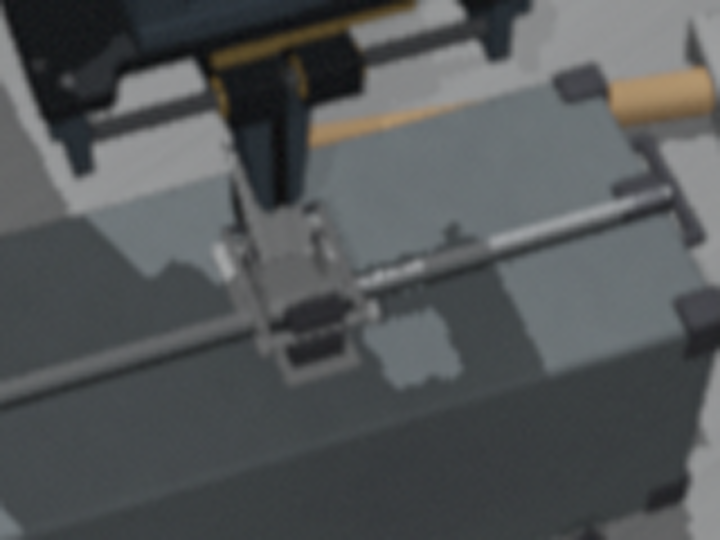

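Run:
```python
from h import *
np.set_printoptions(precision=1,suppress=True)
W=vision.camera_model("wrist")
for z in (20,25,30,35,40,45): print(z,"edge far",case(plane(W,280,100+331/3-.4,174+z)),"near",case(plane(W,280,100+360/3-.4,174+z)), "width",np.diff([plane(W,180+u/3,100+345/3,174+z)@cy for u in (243,359)]))
T=vision.camera_model("top")
cv2.imwrite("pics/p_top.png",cv2.cvtColor(cv2.resize(vision.grab_frame("top")[130:230,230:360],None,fx=5,fy=5,interpolation=cv2.INTER_CUBIC),cv2.COLOR_RGB2BGR))
```

```text
20 edge far [-39.2  -0.1  20. ] near [-33.4  -0.1  20. ] width [22.6]
25 edge far [-40.6  -0.1  25. ] near [-34.9  -0.1  25. ] width [21.9]
30 edge far [-41.9  -0.1  30. ] near [-36.4  -0.1  30. ] width [21.2]
35 edge far [-43.3  -0.1  35. ] near [-37.9  -0.1  35. ] width [20.6]
40 edge far [-44.6  -0.1  40. ] near [-39.4  -0.1  40. ] width [19.9]
45 edge far [-45.9  -0.1  45. ] near [-40.9  -0.1  45. ] width [19.3]
```

View pics/p_top.png

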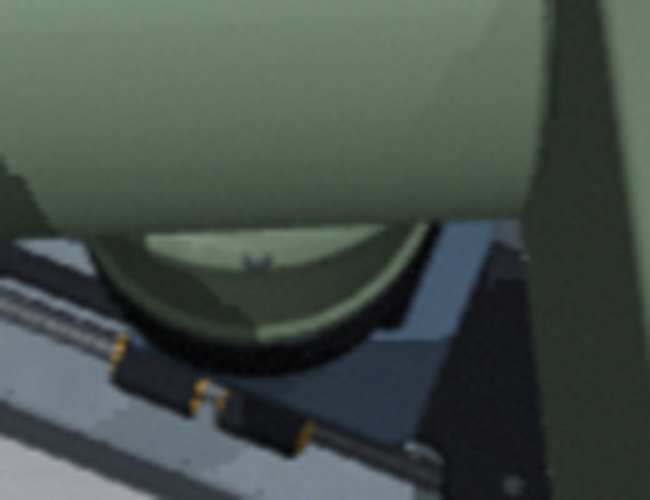

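```bash
python3 -m handwheel '[[0,[0,0.1,0.15],0],[0,[0,0.2,0.3],0],[0,[0,0.3,0.4],0],[0,[0,0.3,0.4],0]]'; python3 st.py
python3 - <<'E'
from h import *
im=vision.grab_frame("wrist")[100:300,180:380]
cv2.imwrite("pics/q_wrist.png",cv2.cvtColor(cv2.resize(im,None,fx=3,fy=3,interpolation=cv2.INTER_CUBIC),cv2.COLOR_RGB2BGR))
E
```

```text
time_s: 15.05
ee_pos: [556.7, 51.1, 192.1]
ee_rot: [-90.6, -0.0, 69.4]
force: [8.8, -3.9, -5.5]
gripper_width: 0.6
case: F [ 9.63 -0.54 -5.51] TCP [-18.32   0.49  18.14] [-0.7  -1.67  0.02]
```

View pics/q_wrist.png

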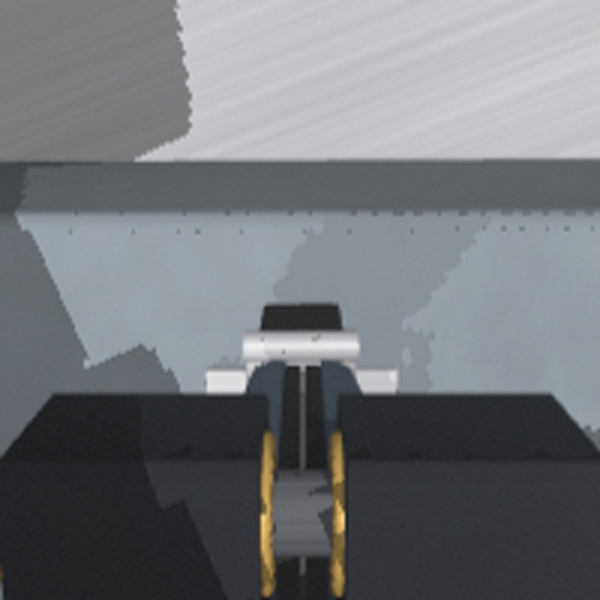

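```bash
python3 -m handwheel '[[0,[0,-0.3,-0.25],0],[0,[0,-0.7,-0.5],0],[0,[0,-1.0,-0.8],0],[0,[0,-1.4,-1.2],0],[0,[0,-1.7,-1.6],0],[0,[0,-1.9,-2.0],0],[0,[0,-2.0,-2.4],0],[0,[0,-2.0,-2.7],0],[0,[0,-2.0,-2.7],0]]'; python3 st.py
python3 - <<'E'
from h import *
for n in ("wrist","scene"):
    im=vision.grab_frame(n);im=im[100:300,180:380] if n=="wrist" else im[150:270,220:380]
    k=3 if n=="wrist" else 4.5
    cv2.imwrite(f"pics/r_{n}.png",cv2.cvtColor(cv2.resize(im,None,fx=k,fy=k,interpolation=cv2.INTER_CUBIC),cv2.COLOR_RGB2BGR))
E
```

```text
time_s: 16.0
ee_pos: [582.1, 41.5, 212.2]
ee_rot: [-90.6, -0.0, 69.4]
force: [0.6, -0.0, 0.4]
gripper_width: 0.8
case: F [0.54 0.16 0.36] TCP [ 8.8   0.44 38.18] [ 0.02  0.07 -0.  ]
```

View pics/r_wrist.png

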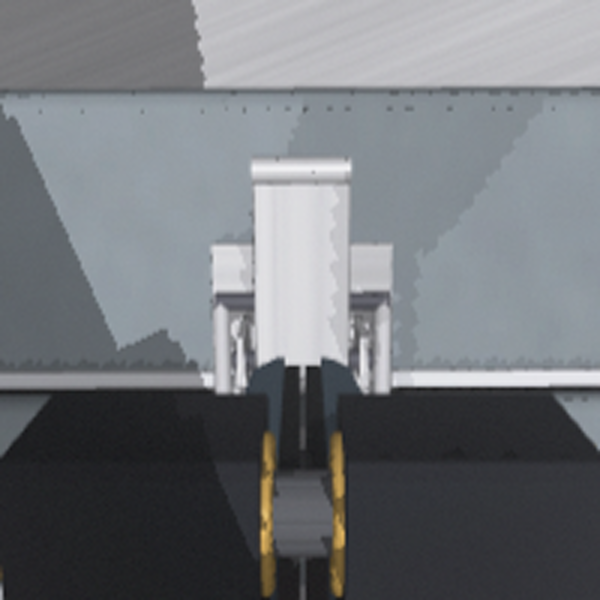

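View pics/r_scene.png

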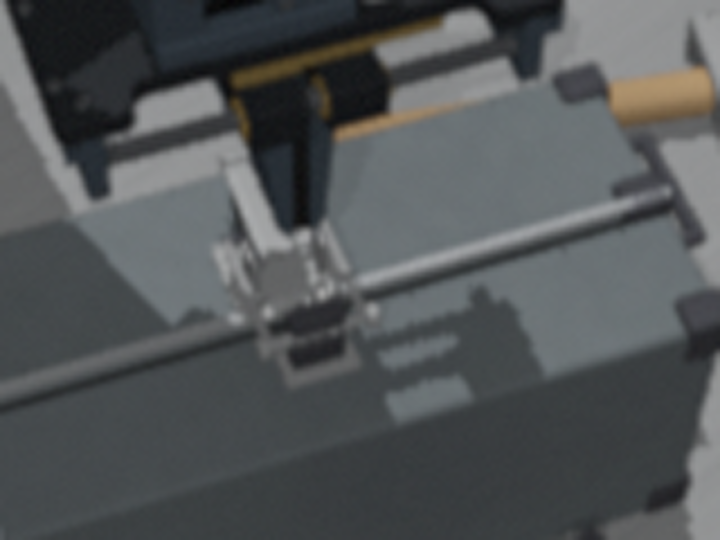

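Run:
```python
from h import *
np.set_printoptions(precision=1,suppress=True)
W=vision.camera_model("wrist")
for z in (0,4,8,12,16,20,25,30): print(z,"edge far",case(plane(W,280,100+157/3-.4,174+z)),"near",case(plane(W,280,100+185/3-.4,174+z)), "width",np.diff([plane(W,180+u/3,100+170/3,174+z)@cy for u in (251,352)]))
```

```text
0 edge far [-45.   -0.2   0. ] near [-38.7  -0.2   0. ] width [22.8]
4 edge far [-45.3  -0.2   4. ] near [-39.1  -0.2   4. ] width [22.3]
8 edge far [-45.6  -0.2   8. ] near [-39.6  -0.2   8. ] width [21.9]
12 edge far [-45.9  -0.2  12. ] near [-40.   -0.2  12. ] width [21.5]
16 edge far [-46.2  -0.2  16. ] near [-40.4  -0.2  16. ] width [21.]
20 edge far [-46.5  -0.2  20. ] near [-40.9  -0.2  20. ] width [20.6]
25 edge far [-46.9  -0.2  25. ] near [-41.4  -0.2  25. ] width [20.]
30 edge far [-47.3  -0.2  30. ] near [-41.9  -0.2  30. ] width [19.5]
```

```bash
python3 -m handwheel '[[0,[0,-2,0],0],[0,[0,-5,0],0],[0,[0,-8,-1],0],[0,[0,-10,-2],0],[0,[0,-10,-2],0],[0,[0,-10,-2],0]]'; python3 st.py
python3 - <<'E'
from h import *
import pickle
pickle.dump(vision.camera_model("wrist"),open("w3.pkl","wb"))
for n in ("wrist","scene"):
    im=vision.grab_frame(n);im=im[100:300,180:380] if n=="wrist" else im[150:270,220:380]
    k=3.5 if n=="wrist" else 4.8
    cv2.imwrite(f"pics/s_{n}.png",cv2.cvtColor(cv2.resize(im,None,fx=k,fy=k,interpolation=cv2.INTER_CUBIC),cv2.COLOR_RGB2BGR))
E
```

```text
time_s: 16.7
ee_pos: [598.9, 35.0, 311.6]
ee_rot: [-90.5, -0.0, 69.4]
force: [0.3, 0.6, -1.1]
gripper_width: 0.4
case: F [ 0.02  0.69 -1.13] TCP [ 26.84   0.25 137.59] [-0.03  0.03  0.01]
```

View pics/s_wrist.png

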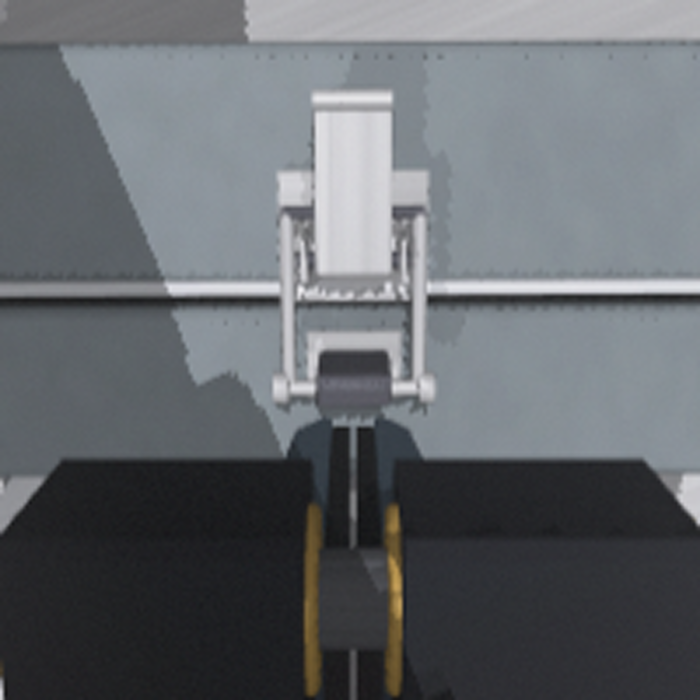

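View pics/s_scene.png

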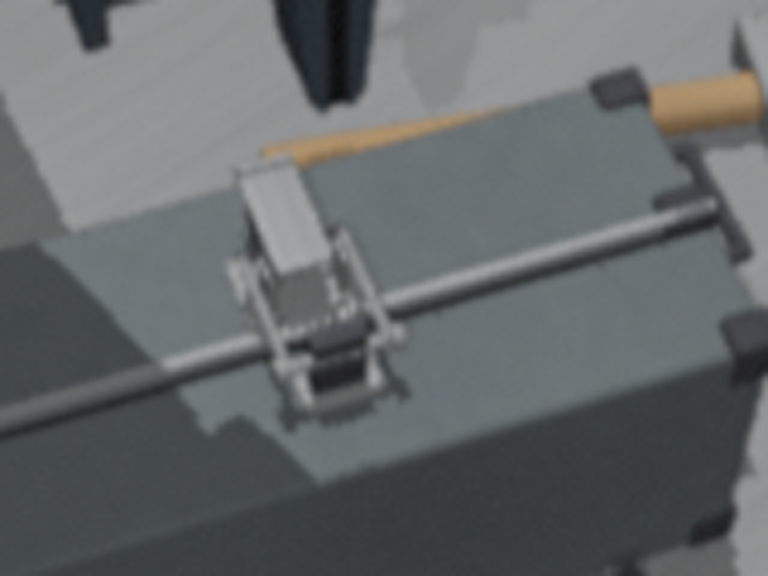

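Run:
```python
from h import *
import pickle
np.set_printoptions(precision=1,suppress=True)
W=pickle.load(open("w3.pkl","rb"));S=vision.camera_model("scene")
w=lambda x,y:(W,180+x/3.5-.4,100+y/3.5-.4)
s=lambda x,y:(S,x/4.8+220-.4,y/4.8+150-.4)
for n,a,b in [("tip-",w(312,98),s(240,172)),("tip+",w(393,98),s(290,158)),("root-",w(315,275),s(284,274)),("root+",w(392,275),s(332,262)),("bar+",w(428,387),s(400,333)),("bar-",w(281,390),s(284,368))]:
    p,e=tri([a,b]);print(n,case(p),np.round(e,1))
```

```text
tip- [-42.1 -10.3   2.6] [1.1 1.1]
tip+ [-42.5  11.    1.6] [0.2 0.2]
root- [ 7.4 -9.7  2.2] [1.3 1.3]
root+ [ 7.2 10.8  0.2] [0.6 0.6]
bar+ [42.3 23.3 -3.6] [0.6 0.6]
bar- [ 43.1 -21.2  -2.9] [0.6 0.6]
```

Run:
```python
from h import *
from workcell import job
im=vision.grab_frame("scene");a=cv2.imread("pics/a_scene.png")
b=cv2.cvtColor(im,cv2.COLOR_RGB2BGR);cv2.imwrite("pics/t_scene.png",b)
for n,(x0,y0,x1,y1) in dict(tin=(222,290,270,345),vblock=(325,285,375,315),hammer=(370,150,400,190)).items():
    print(n,np.abs(a[y0:y1,x0:x1].astype(int)-b[y0:y1,x0:x1]).mean())
print(job.job_done())
```

```text
tin 20.399242424242424
vblock 10.730666666666666
hammer 14.40638888888889
the job is handed in; nothing more can be done
None
```

View pics/t_scene.png

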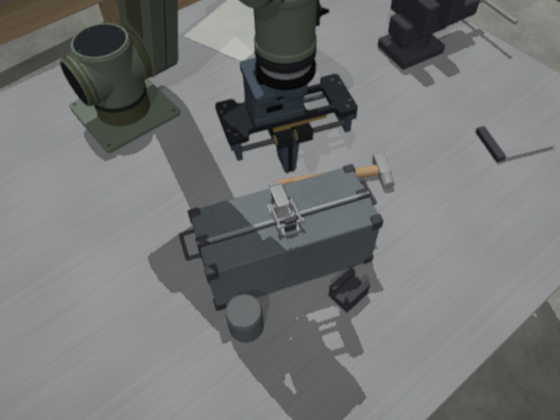

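The latch is hooked and the lever is down, and I handed the job in at about 17 s on the robot's clock. I pinched the loop's buttons, carried the bar over the keeper and felt down its front face for the slot. With the bar in the slot I let go and pushed the lever over with shut fingers. It snapped down as I backed the fingers off.

**Last checks, before handing in:**
- The bar runs through the keeper slot and the seam is narrow.
- Triangulation puts the lever's tip and root at about the same height (about 2 mm and 1 mm above the pivot), so it lies level on its rest.
- The gripper was clear of everything, with about 1 N or less on the wrist.

**Forces:**
- Contact with the keeper was mostly 3 to 6 N. It read about 12 N once, for a moment, when I tested upward that the bar was caught. That is under 15 N but more than I intended.
- The lever push reached about 10 N sideways, or 11 N in all. Part of it pulled upward, because the fingers had caught under the lever's rolled tip.

**Checks that were weaker:**
- I did not watch the snap itself; I only saw the lever lying flat afterwards.
- The picture-difference check on the tin, vee block and hammer was spoilt by the arm's moving shadow (mean differences 10 to 20). By eye they stand where they did at the start.

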